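# Put the dispensing stock back in its fitted bays

## Task

Tidy the dispensary counter: stand the wide jar, the slim bottle, the carton and the lower tier of the pill caddy each flat inside the grey bay whose outline matches it, and stack the caddy's upper tier on the lower tier, with its two lugs fully down in the two notches. Keep everything the right way up and set things down without dropping or tipping them over.

Things in the scene. Friction and masses are not known exactly. Their poses are not given: they have to be found in the camera images.
- jar: Wide white plastic tablet jar, round, standing upright, 74 mm tall: body 64 mm in diameter up to 54 mm, cap 58 mm in diameter above. Origin at the centre of its underside, z up. Goes in bay_wide.
- bottle: Slim amber glass bottle with a white cap, round, standing upright, 84 mm tall: body 38 mm in diameter up to 58 mm, then a shoulder, cap 27 mm in diameter from 68 to 84 mm. Origin at the centre of its underside, z up. Goes in bay_slim.
- carton: White oblong paper-covered carton with a green band near one end, rigid, lying flat: 44 mm along its x, 90 mm along its y (long axis), 36 mm tall. Origin at the centre of its underside. Goes in bay_oblong, long axis along the bay's long axis (either way round).
- lower_tier: Lower tier of a white plastic pill caddy: square open cup 56 x 56 mm, 40 mm tall, walls 4 mm. The walls facing its +x and -x each have one notch in the middle of the top edge, 18 mm wide, 8 mm deep, right through the wall; the +y and -y walls are plain. Origin at the centre of its underside. Goes in bay_square, any quarter turn.
- upper_tier: White square box, 56 mm, heights 6 to 30 mm; grip bar on top to 54 mm, 44 mm along x, 12 mm thick. Under it a 40 mm square foot 6 mm high; from it a lug, 10 mm wide, 6 mm high, runs out along +x and -x to 34 mm from the centre. Origin: centre of the foot's underside. Stacked (x axes parallel, either way), foot in cup, lugs in notches, 4 mm play, origin 34 mm above lower_tier's.
- bay_wide: Larger round grey bay fixed to the counter: floor 3 mm thick, raised rim 4 mm thick and 9 mm high overall, inside diameter 80 mm. Origin at the centre of its underside, on the counter.
- bay_slim: Smaller round grey bay fixed to the counter: floor 3 mm thick, rim 4 mm thick and 9 mm high overall, inside diameter 54 mm. Origin at the centre of its underside.
- bay_oblong: Oblong grey bay fixed to the counter: floor 3 mm thick, rim 4 mm thick and 9 mm high overall, inside 60 mm along its x and 106 mm along its y. Origin at the centre of its underside.
- bay_square: Square grey bay fixed to the counter: floor 3 mm thick, rim 4 mm thick and 9 mm high overall, inside 72 x 72 mm, sides along its x and y. Origin at the centre of its underside.
There are look-alikes about, which are no part of the job. What is shaped like the lower_tier but blue or yellow is not meant. Leave any brown or yellow look-alike of the jar alone.

How it is judged:
At the end, for the whole second after the job is handed in: Jar, bottle, carton and lower tier upright (0.08 rad) on the floor of their own bay, within 13 mm of its centre, underside under 6 mm high; upper tier within 8 mm of the lower tier's axis, x axes within 0.25 rad, origin 31 to 36.5 mm above its origin; all released and at rest (horizontal distance between jar and bay_wide below 0.013 m and z of jar in the frame of bay_wide between 0 and 0.006 m and horizontal distance between bottle and bay_slim below 0.013 m and z of bottle in the frame of bay_slim between 0 and 0.006 m and horizontal distance between carton and bay_oblong below 0.013 m and z of carton in the frame of bay_oblong between 0 and 0.006 m and horizontal distance between lower_tier and bay_square below 0.013 m and z of lower_tier in the frame of bay_square between 0 and 0.006 m and horizontal distance between upper_tier and lower_tier below 0.008 m and z of upper_tier in the frame of lower_tier between 0.031 and 0.0365 m and angle between the x axis of upper_tier and the x axis of lower_tier, either way round below 0.25 rad and angle between each of jar, bottle, carton, lower_tier, upper_tier's own z axis and vertical below 0.08 rad and linear speed of each of jar, bottle, carton, lower_tier, upper_tier below 0.02 m/s and angular speed of each of jar, bottle, carton, lower_tier, upper_tier below 0.2 rad/s); the robot touches nothing.
It fails at once if a thing was tipped over (leaned more than 0.8 rad) (angle between any of jar, bottle, carton, lower_tier, upper_tier's own z axis and vertical above 0.8 rad).
It fails at once if a thing was dropped or thrown (faster than 0.6 m/s while more than 0.12 m from the hand) ((linear speed of jar above 0.6 m/s and distance between jar and the grasp point above 0.12 m) or (linear speed of bottle above 0.6 m/s and distance between bottle and the grasp point above 0.12 m) or (linear speed of carton above 0.6 m/s and distance between carton and the grasp point above 0.12 m) or (linear speed of lower_tier above 0.6 m/s and distance between lower_tier and the grasp point above 0.12 m) or (linear speed of upper_tier above 0.6 m/s and distance between upper_tier and the grasp point above 0.12 m)).
It also fails if it takes over 128 s, if anything falls off the work surface, if the arm or the gripper's body presses on something with over 40 N, if the wrist force passes 120 N, or if a joint passes its speed limit or range.

## Robot

A 6-joint arm with a two-finger parallel gripper is mounted at the origin on the work surface. World frame = base frame: x ahead of the robot, y to its left, z up, the work surface at z = 0. Lengths are in m, angles in rad, forces in N, time in s.
With the tool pointing down it reaches from about 0.35 to 0.975 m from the base axis. Payload 4.9 kg.
Tool frame: the origin (TCP) lies at the centre of the arm's flange, where the gripper is bolted on; the fingertips stand 173 mm ahead of it and the grasp point (between the pads) lies env.grip_depth ahead of it (env.grip_depth is the distance from the TCP to the grasp point, in m); z points along the fingers, y is the line along which they close (so a half turn about z gives the same grasp; the last joint's range is limited). The gripper opens to 85 mm and grips with 20 to 120 N. Pads are 22 mm wide; open, the fingers measure 114 mm over their backs; the gripper's body (76 mm by 85 mm) begins 54 mm behind the grasp point. The pads swing forward as they close: fully open they stand 13 mm farther back than shut.
Start: joints at [-1.395, 0.053, 1.613, -0, 1.476, -0.119], TCP at [0.182, -0.598, 0.405] pointing down, gripper open.
Joint ranges: [-3.01, 3.01], [-1.01, 2.22], [0.06, 2.58], [-1.02, 4.17], [0.09, 2.62], [-3.14, 3.14]. Speed limits (rad/s): [2.57, 2.57, 3.14, 3.14, 3.14, 3.14].

## Interface

Orientations are given as [roll, pitch, yaw] about the fixed x, y, z axes, in that order (R = Rz(yaw) Ry(pitch) Rx(roll)).
In Python, from workcell import env gives the robot as it stands. The module is installed in compiled form; this text tells all that it offers.
- The arm moves only by the tool carry_out, never from a script. Its argument "increments" is a list of rows, each an object of numbers: "tx", "ty", "tz": the shift along the tool's x, y, z in m; "twist": the turn about the tool's z in rad; "grip": the opening, from -1 (shut) to 1 (fully open). A call has 1 to 20 rows; each row is the pose to reach, as a shift and turn from the pose commanded when the call began, along the tool's axes at that moment; what a row does not reach only later rows make up. A row lasts 1/10 s, in which the tool goes at most 50 mm and 8.59 degrees, less where a joint would pass 70% of its speed; a pose out of reach is approached as far as the arm can. A call with a gripper value outside its range is refused whole. The fingers move at their own pace and stop on an object; "newtons" is the grip in N (left out, the last holds). Time passes only in rows, so rows that repeat a pose let the fingers close. It gives the time, the measured TCP pose, the force, the opening and the grip force at its end, in the units of the state.
- env.read_state(): the state, without advancing time (a new reading comes with each control period).
- env.get_image(name): name is "scene" or "top" or "wrist"; returns the picture (480x640x3 uint8, red, green, blue); there is no depth.
- env.camera_info(name): a dict with "fx", "fy", "cx", "cy" (pixels), "R" (3x3) and "t" (3): a world point X has camera coordinates R X + t. Camera axes: x right, y down, z forward; pixel columns grow to the right and rows downward; lengths in m; the calibration is good to about 2 mm. A picture is of the moment at which its call begins: read the wrist's pose just before it. camera_info takes no time and is no camera call; for the wrist camera it gives the pose at the moment of the call.
- env.close_job(): hands the job in; it is judged then, once.
The state is a dict: "clock": time; "qpos": joint angles; "joint_velocities": joint speeds; "tau": joint torques, N m; "tool_pos": TCP position; "tool_rot": TCP orientation; "force": force on the tool from outside, world axes, zero at the start; "torque": the same for the moment, N m; "gripper_width": opening from 0.0 (shut) to 1.0 (fully open); "grasp_force": force on a finger pad.
Only numpy, scipy, OpenCV 4.12 (cv2) and the standard library are available. Lean on these libraries where they do the work, as an engineer would, in place of code of your own. Each camera call takes 0.05 s, during which the arm holds its last target. There are 200 camera calls.

## Working session

There is one attempt and no reset: what is moved stays moved. The work goes in short steps, Python scripts to look and compute and a tool call to move; the robot and the scene stay as the last step left them, time stands still between calls to the robot, and variables do not carry over. Pictures are saved under pics/ and viewed, at most 14 in all, crops included, and the job is handed in when it is done.

Besides the shell and the picture viewer there is one more tool, called after "Emit:" by a JSON object that holds its "name" and its "arguments". carry_out: Moves the arm, as the interface text tells. Its arguments: {"type":"object","properties":{"increments":{"type":"array"},"newtons":{"type":"number"}},"required":["increments"]}

```bash
mkdir -p pics; python3 - <<'E'
from workcell import env
import cv2
print(env.read_state(), env.grip_depth)
for n in("top","scene"):
    cv2.imwrite(f"pics/{n}0.png",env.get_image(n)[:,:,::-1]); print(n,env.camera_info(n))
print(env.camera_info("wrist"))
E
```

```text
{'clock': 0.0, 'qpos': array([-1.39499038e+00,  5.33438994e-02,  1.61431919e+00, -1.71422362e-05,
        1.47596584e+00, -1.18982484e-01]), 'joint_velocities': array([ 0.00106571,  0.00071766, -0.00100717, -0.00045776,  0.00012589,
       -0.00193291]), 'tau': array([ 2.82885139e-04, -3.93683338e+01, -3.70175672e+01, -1.59381507e-04,
        7.02486388e-03,  1.01444238e-05]), 'tool_pos': array([ 0.18154676, -0.59776536,  0.40345563]), 'tool_rot': array([-3.13956875e+00, -2.24768942e-04,  2.94789844e-01]), 'force': array([-0.2452622 , -0.31776419, -0.23561991]), 'torque': array([-0.02824614, -0.02904777,  0.00617598]), 'grasp_force': 0.0, 'gripper_width': 0.998397338436451} 0.1547
top {'fx': 531.1609248772647, 'fy': 531.1609248772647, 'cx': 326.8563259945275, 'cy': 231.533672371667, 'R': array([[ 0.01044831, -0.9998262 , -0.01544035],
       [-0.99725605, -0.00928724, -0.07344471],
       [ 0.07328855,  0.01616535, -0.99717976]]), 't': array([-0.04793791,  0.46965223,  1.22098302])}
scene {'fx': 560.423501094677, 'fy': 560.423501094677, 'cx': 317.07618652253484, 'cy': 231.31871251695742, 'R': array([[ 0.75086868,  0.66043391, -0.0048244 ],
       [ 0.54902811, -0.62823473, -0.55126151],
       [-0.36710265,  0.41127628, -0.83431857]]), 't': array([-0.32226867, -0.26364472,  1.56369897])}
{'fx': 358.9857049359638, 'fy': 358.9857049359638, 'cx': 319.9329360443508, 'cy': 241.93856804525623, 'R': array([[ 0.29133165, -0.95662063, -0.00168323],
       [-0.90674866, -0.27670338,  0.31818564],
       [-0.3048487 , -0.09117128, -0.94802693]]), 't': array([-0.62401034, -0.0397288 ,  0.38023695])}
```

View pics/top0.png

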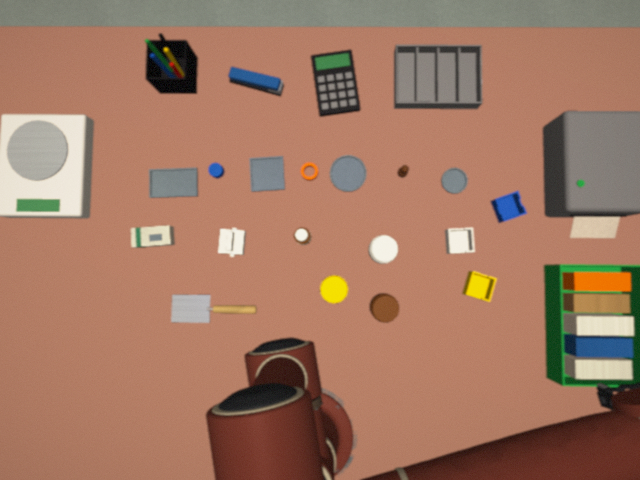

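View pics/scene0.png

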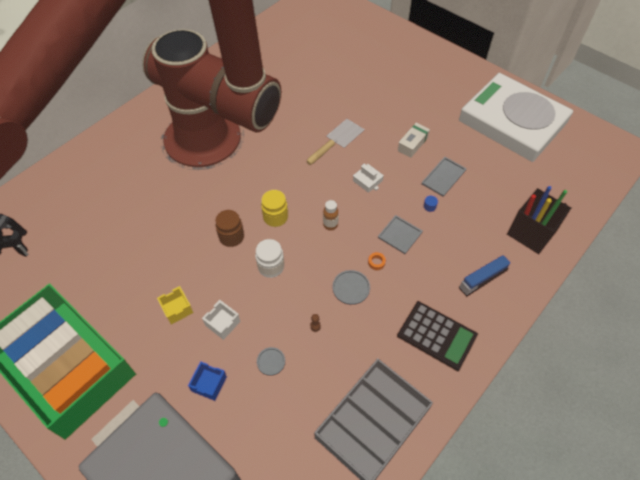

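Top view: white jar at (384,249), bottle (302,236), carton (152,237), white lower tier (460,241), upper tier (231,242). The bays are wide (348,173), slim (454,181), oblong (174,183) and square (268,174). Jar look-alikes are yellow (334,289) and brown (385,308). Cup look-alikes are blue (509,207) and yellow (480,286). The white ones fit the task, so I'll confirm them in one enlarged crop and measure.

```bash
cat > h.py <<'E'
import numpy as np, cv2
def ray(ci,u,v,z):
    R,t=np.array(ci["R"]),np.array(ci["t"]); c=-R.T@t
    d=R.T@np.array([(u-ci["cx"])/ci["fx"],(v-ci["cy"])/ci["fy"],1])
    return c+d*(z-c[2])/d[2]
def proj(ci,X):
    p=np.asarray(ci["R"])@np.asarray(X,float)+ci["t"]; return np.array([ci["fx"]*p[0]/p[2]+ci["cx"],ci["fy"]*p[1]/p[2]+ci["cy"]])
E
python3 - <<'E'
from workcell import env
from h import *
ci=env.camera_info("top"); im=cv2.imread("pics/top0.png")
cv2.imwrite("pics/crop1.png",cv2.resize(im[150:320,120:520],None,fx=2,fy=2,interpolation=cv2.INTER_CUBIC))
hsv=cv2.cvtColor(im,cv2.COLOR_BGR2HSV)
white=((hsv[...,1]<60)&(hsv[...,2]>150)).astype(np.uint8)
grey=((hsv[...,0]>85)&(hsv[...,0]<130)&(hsv[...,1]<110)&(hsv[...,2]<140)&(hsv[...,2]>50)).astype(np.uint8)
for nm,m,z in(("w",white,.04),("g",grey,.006)):
    m=m.copy(); m[:140]=0; m[265:]=0; m[:,:110]=0; m[:,530:]=0
    for c in cv2.findContours(m,cv2.RETR_EXTERNAL,cv2.CHAIN_APPROX_NONE)[0]:
        if cv2.contourArea(c)<80: continue
        r=cv2.minAreaRect(c); P=ray(ci,*r[0],z)
        b=np.array([ray(ci,*p,z)[:2] for p in cv2.boxPoints(r)])
        e=b[1]-b[0];f=b[2]-b[1]
        print(nm,np.round(r[0],1),np.round(P[:2],3),"sides",np.round([np.hypot(*e),np.hypot(*f)],3),"ang",np.round([np.arctan2(e[1],e[0]),np.arctan2(f[1],f[0])],2))
E
```

```text
w [383.  248.5] [ 0.431 -0.172] sides [0.064 0.062] ang [-1.56 -3.14]
w [301.  234.5] [0.461 0.015] sides [0.027 0.025] ang [-1.56 -3.13]
w [461.  240.5] [ 0.451 -0.349] sides [0.059 0.057] ang [-1.56  3.13]
w [231.3 241.8] [0.443 0.175] sides [0.065 0.059] ang [-0.07 -1.65]
w [154.7 235.8] [0.455 0.352] sides [0.07  0.044] ang [-1.48 -3.03]
g [454.  180.5] [ 0.594 -0.342] sides [0.052 0.055] ang [-1.56  3.13]
g [173.3 182.4] [0.585 0.323] sides [0.11  0.064] ang [-1.53 -3.08]
g [266.8 173.5] [0.608 0.101] sides [0.076 0.077] ang [-1.5  -3.06]
g [347.5 173. ] [ 0.61  -0.091] sides [0.081 0.078] ang [ 0.01 -1.56]
```

View pics/crop1.png

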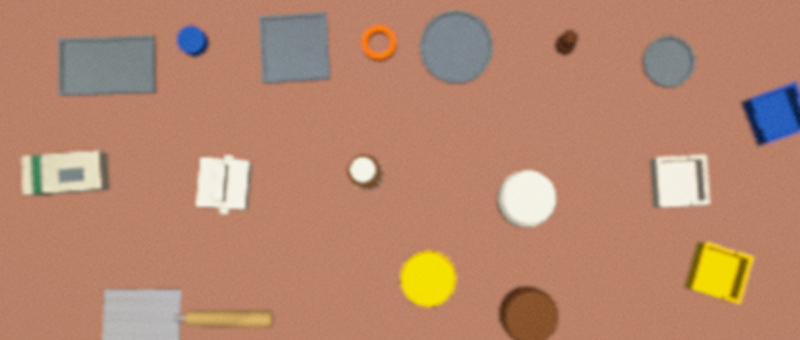

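The crop confirms the targets: white jar (527,198 in the crop), white-capped bottle (363,170), carton with green band (63,172), white cup (680,181), and upper tier with lugs at (228,158) and (224,210), so its x runs along the image vertical. I'll hover over the lower tier first.

Emit:
{"name": "carry_out", "arguments": {"increments": [{"tx": 0.04, "ty": -0.02, "tz": 0.0, "twist": 0.05, "grip": 1}, {"tx": 0.08, "ty": -0.04, "tz": 0.01, "twist": 0.15, "grip": 1}, {"tx": 0.12, "ty": -0.06, "tz": 0.02, "twist": 0.25, "grip": 1}, {"tx": 0.165, "ty": -0.08, "tz": 0.03, "twist": 0.295, "grip": 1}, {"tx": 0.21, "ty": -0.1, "tz": 0.04, "twist": 0.295, "grip": 1}, {"tx": 0.25, "ty": -0.12, "tz": 0.05, "twist": 0.295, "grip": 1}, {"tx": 0.29, "ty": -0.14, "tz": 0.053, "twist": 0.295, "grip": 1}, {"tx": 0.32, "ty": -0.155, "tz": 0.053, "twist": 0.295, "grip": 1}, {"tx": 0.331, "ty": -0.16, "tz": 0.053, "twist": 0.295, "grip": 1}, {"tx": 0.331, "ty": -0.16, "tz": 0.053, "twist": 0.295, "grip": 1}, {"tx": 0.331, "ty": -0.16, "tz": 0.053, "twist": 0.295, "grip": 1}, {"tx": 0.331, "ty": -0.16, "tz": 0.053, "twist": 0.295, "grip": 1}]}}

```text
clock: 1.3
tool_pos: [0.451, -0.3498, 0.3517]
tool_rot: [3.141, 0.0, -0.002]
force: [-0.1, -0.3, -0.2]
gripper_width: 1.0
grasp_force: 0.0
```

```bash
cat >> h.py <<'E'
def look(env,name,z,crop=True):
    """wrist picture: save; white blobs at height z -> centre and sides in world"""
    s=env.read_state(); ci=env.camera_info("wrist"); im=env.get_image("wrist")[:,:,::-1].copy()
    cv2.imwrite(f"pics/{name}.png",im); hsv=cv2.cvtColor(im,cv2.COLOR_BGR2HSV)
    m=((hsv[...,1]<60)&(hsv[...,2]>140)).astype(np.uint8)
    print("clk",round(s["clock"],2),"tcp",np.round(s["tool_pos"],4),"yaw",np.round(s["tool_rot"],4))
    for c in cv2.findContours(m,cv2.RETR_EXTERNAL,cv2.CHAIN_APPROX_NONE)[0]:
        if cv2.contourArea(c)<400: continue
        w=np.array([ray(ci,*p[0],z)[:2]*1000 for p in c],np.float32); r=cv2.minAreaRect(w)
        print(" px",np.round(c[:,0].mean(0)),"world",np.round(r[0],1),"sides",np.round(r[1],1),"ang",round(r[2],1))
    return im,ci
def plan(env,x,y,z,yaw):
    s=env.read_state(); p=s["tool_pos"]; a=s["tool_rot"][2]; d=np.array([x,y,z])-p
    print("tx %.3f ty %.3f tz %.3f twist %.3f"%(d[0]*np.cos(a)+d[1]*np.sin(a),d[0]*np.sin(a)-d[1]*np.cos(a),-d[2],a-yaw),"f",np.round(s["force"],1),"w",round(s["gripper_width"],3),"gf",round(s["grasp_force"],1),"clk",round(s["clock"],2))
E
python3 - <<'E'
from workcell import env
from h import *
look(env,"low1",.04)
E
```

```text
clk 1.3 tcp [ 0.451  -0.3498  0.3517] yaw [ 3.1413e+00  4.0000e-04 -1.9000e-03]
 px [106. 242.] world [ 430.7 -168. ] sides [ 66.6 113.2] ang 28.0
 px [319. 221.] world [ 457.9 -348.7] sides [62.5 56.7] ang 3.6
 px [310.  32.] world [ 588.5 -342.7] sides [55.2 46.6] ang 89.9
 px [13. 34.] world [ 589.8 -140.2] sides [22.5 50.3] ang 74.1
```

View pics/low1.png

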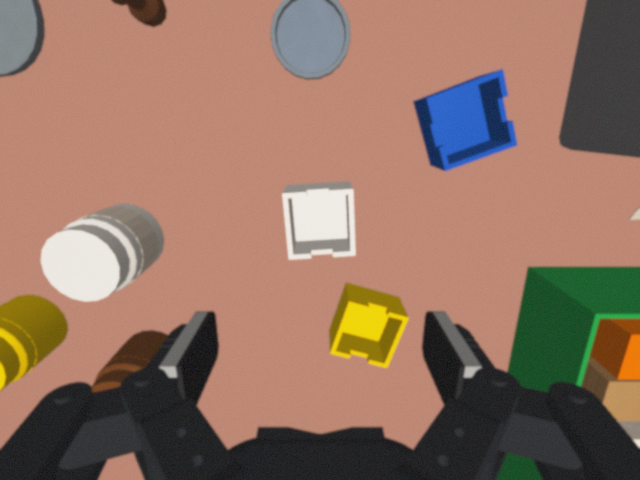

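The lower tier is centred at (319,221), with its notches on the top and bottom edges (±world x). Its plain walls face ±y, so I'll grip across y. Top-face corners are about (290,259), (355,255), (353,186) and (284,190).

```bash
python3 - <<'E'
from workcell import env
from h import *
ci=env.camera_info("wrist")
P=np.array([ray(ci,*p,.04)[:2] for p in((290,259),(355,255),(353.5,184),(284,190))]);print(P.round(4),P.mean(0).round(4))
print([round(float(np.arctan2(*(P[a]-P[b])[::-1])),3) for a,b in((3,0),(2,1),(0,1),(3,2))])
im=cv2.imread("pics/low1.png")[165:275,265:375]
cv2.imwrite("pics/low1c.png",cv2.resize(im,None,fx=5,fy=5,interpolation=cv2.INTER_CUBIC))
E
```

```text
[[ 0.4254 -0.3243]
 [ 0.4289 -0.3785]
 [ 0.4882 -0.3756]
 [ 0.4835 -0.3212]] [ 0.4565 -0.3499]
[0.053, 0.05, 1.635, 1.656]
```

View pics/low1c.png

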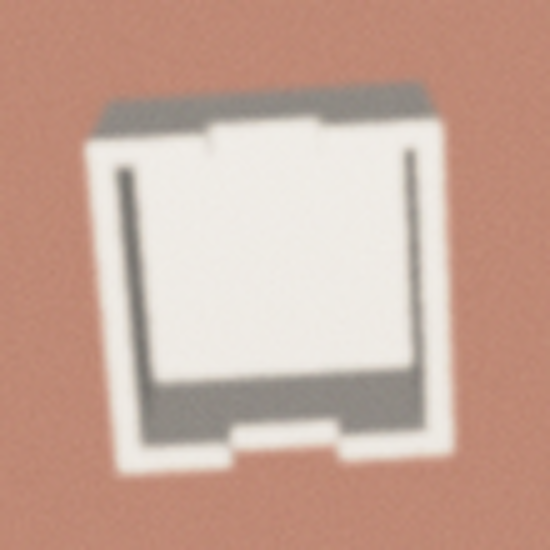

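The crop shows the grey strip at the top is the outer +x wall. The top-face corners are (88,142), (442,122), (455,455) and (118,472) in the crop.

```bash
python3 - <<'E'
from workcell import env
from h import *
ci=env.camera_info("wrist")
P=np.array([ray(ci,265+a/5,165+b/5,.04)[:2] for a,b in((118,472),(455,455),(442,122),(88,142))]);print(P.round(4),P.mean(0).round(4))
print([round(float(np.arctan2(*(P[a]-P[b])[::-1])),3) for a,b in((3,0),(2,1),(0,1),(3,2))])
x,y=P.mean(0); plan(env,x,y,.1547+.030,.06)
E
```

```text
[[ 0.4251 -0.3231]
 [ 0.428  -0.3794]
 [ 0.4839 -0.3756]
 [ 0.4808 -0.32  ]] [ 0.4545 -0.3495]
[0.056, 0.067, 1.623, 1.626]
tx 0.004 ty -0.000 tz 0.167 twist -0.062 f [ 0.4 -1.3 -0.5] w 1.003 gf 0.0 clk 1.35
```

Emit:
{"name": "carry_out", "arguments": {"newtons": 40, "increments": [{"tx": 0.004, "tz": 0.04, "twist": -0.058, "grip": 1}, {"tx": 0.004, "tz": 0.08, "twist": -0.058, "grip": 1}, {"tx": 0.004, "tz": 0.12, "twist": -0.058, "grip": 1}, {"tx": 0.004, "tz": 0.15, "twist": -0.058, "grip": 1}, {"tx": 0.004, "tz": 0.165, "twist": -0.058, "grip": 1}, {"tx": 0.004, "tz": 0.167, "twist": -0.058, "grip": 1}, {"tx": 0.004, "tz": 0.167, "twist": -0.058, "grip": 1}, {"tx": 0.004, "tz": 0.167, "twist": -0.058, "grip": 0}, {"tx": 0.004, "tz": 0.167, "twist": -0.058, "grip": -0.5}, {"tx": 0.004, "tz": 0.167, "twist": -0.058, "grip": -0.5}, {"tx": 0.004, "tz": 0.167, "twist": -0.058, "grip": -0.5}, {"tx": 0.004, "tz": 0.167, "twist": -0.058, "grip": -0.5}, {"tx": 0.004, "tz": 0.167, "twist": -0.058, "grip": -0.5}, {"tx": 0.004, "tz": 0.167, "twist": -0.058, "grip": -0.5}]}}

```text
invalid input at $.increments[0]: expected keys tx, ty, tz, twist, grip
```

Emit:
{"name": "carry_out", "arguments": {"newtons": 40, "increments": [{"tx": 0.004, "ty": 0, "tz": 0.04, "twist": -0.058, "grip": 1}, {"tx": 0.004, "ty": 0, "tz": 0.08, "twist": -0.058, "grip": 1}, {"tx": 0.004, "ty": 0, "tz": 0.12, "twist": -0.058, "grip": 1}, {"tx": 0.004, "ty": 0, "tz": 0.15, "twist": -0.058, "grip": 1}, {"tx": 0.004, "ty": 0, "tz": 0.165, "twist": -0.058, "grip": 1}, {"tx": 0.004, "ty": 0, "tz": 0.167, "twist": -0.058, "grip": 1}, {"tx": 0.004, "ty": 0, "tz": 0.167, "twist": -0.058, "grip": 1}, {"tx": 0.004, "ty": 0, "tz": 0.167, "twist": -0.058, "grip": 0}, {"tx": 0.004, "ty": 0, "tz": 0.167, "twist": -0.058, "grip": -0.5}, {"tx": 0.004, "ty": 0, "tz": 0.167, "twist": -0.058, "grip": -0.5}, {"tx": 0.004, "ty": 0, "tz": 0.167, "twist": -0.058, "grip": -0.5}, {"tx": 0.004, "ty": 0, "tz": 0.167, "twist": -0.058, "grip": -0.5}, {"tx": 0.004, "ty": 0, "tz": 0.167, "twist": -0.058, "grip": -0.5}, {"tx": 0.004, "ty": 0, "tz": 0.167, "twist": -0.058, "grip": -0.5}]}}

```text
clock: 2.75
tool_pos: [0.4566, -0.3495, 0.1869]
tool_rot: [3.139, -0.002, 0.058]
force: [-0.0, 0.1, 6.6]
gripper_width: 0.649
grasp_force: 44.5
```

```bash
python3 - <<'E'
from workcell import env
from h import *
plan(env,.608,.101,.1547+.033,.07); plan(env,.608,.101,.29,.07); print(env.read_state()["tool_pos"])
ci=env.camera_info("top"); im=cv2.imread("pics/top0.png")
# square-bay outline and oblong yaw, rim top at 9 mm, dark/grey separation from brown
for n,(x0,x1,y0,y1) in dict(sq=(240,295,145,200),ob=(140,205,160,205),wide=(322,375,148,200),slim=(434,475,160,202)).items():
    h=cv2.cvtColor(im[y0:y1,x0:x1],cv2.COLOR_BGR2LAB)[...,1].astype(np.float32)
    h=cv2.resize(h,None,fx=8,fy=8,interpolation=cv2.INTER_CUBIC)
    m=(h<141).astype(np.uint8); c=max(cv2.findContours(m,0,1)[0],key=cv2.contourArea)
    w=np.array([ray(ci,x0+(p[0][0]+.5)/8-.5,y0+(p[0][1]+.5)/8-.5,.009)[:2]*1000 for p in c],np.float32)
    print(n,[np.round(v,1) for v in cv2.minAreaRect(w)],np.round(cv2.minEnclosingCircle(w)[0],1))
E
```

```text
tx 0.177 ty -0.441 tz -0.001 twist -0.012 f [-0.   0.1  6.6] w 0.649 gf 44.5 clk 2.75
tx 0.177 ty -0.441 tz -0.103 twist -0.012 f [-0.   0.1  6.6] w 0.649 gf 44.5 clk 2.75
[ 0.45663    -0.34952883  0.18692706]
sq [array([607.7, 101. ]), array([84. , 83.6]), np.float64(3.9)] [607.7 101. ]
ob [array([584.7, 323.6]), array([ 72.3, 119.4]), np.float64(2.5)] [584.3 323.7]
wide [array([610.3, -90.7]), array([89.5, 89.7]), np.float64(63.7)] [610.1 -91.2]
slim [array([ 594.9, -341.5]), array([63. , 64.4]), np.float64(38.9)] [ 595.1 -341.3]
```

Gripped at a 55 mm opening. Next: lift, then carry to bay_square.

Emit:
{"name": "carry_out", "arguments": {"increments": [{"tx": 0, "ty": 0, "tz": -0.01, "twist": 0, "grip": -0.5}, {"tx": 0, "ty": 0, "tz": -0.03, "twist": 0, "grip": -0.5}, {"tx": 0, "ty": 0, "tz": -0.06, "twist": 0, "grip": -0.5}, {"tx": 0.004, "ty": -0.01, "tz": -0.085, "twist": 0, "grip": -0.5}, {"tx": 0.012, "ty": -0.03, "tz": -0.1, "twist": 0, "grip": -0.5}, {"tx": 0.026, "ty": -0.065, "tz": -0.103, "twist": -0.012, "grip": -0.5}, {"tx": 0.042, "ty": -0.105, "tz": -0.103, "twist": -0.012, "grip": -0.5}, {"tx": 0.058, "ty": -0.145, "tz": -0.103, "twist": -0.012, "grip": -0.5}, {"tx": 0.075, "ty": -0.187, "tz": -0.103, "twist": -0.012, "grip": -0.5}, {"tx": 0.092, "ty": -0.229, "tz": -0.103, "twist": -0.012, "grip": -0.5}, {"tx": 0.108, "ty": -0.27, "tz": -0.103, "twist": -0.012, "grip": -0.5}, {"tx": 0.124, "ty": -0.31, "tz": -0.103, "twist": -0.012, "grip": -0.5}, {"tx": 0.14, "ty": -0.35, "tz": -0.103, "twist": -0.012, "grip": -0.5}, {"tx": 0.154, "ty": -0.385, "tz": -0.103, "twist": -0.012, "grip": -0.5}, {"tx": 0.166, "ty": -0.413, "tz": -0.103, "twist": -0.012, "grip": -0.5}, {"tx": 0.173, "ty": -0.431, "tz": -0.103, "twist": -0.012, "grip": -0.5}, {"tx": 0.176, "ty": -0.439, "tz": -0.103, "twist": -0.012, "grip": -0.5}, {"tx": 0.177, "ty": -0.441, "tz": -0.103, "twist": -0.012, "grip": -0.5}, {"tx": 0.177, "ty": -0.441, "tz": -0.103, "twist": -0.012, "grip": -0.5}, {"tx": 0.177, "ty": -0.441, "tz": -0.103, "twist": -0.012, "grip": -0.5}]}}

```text
clock: 4.75
tool_pos: [0.6068, 0.1008, 0.2876]
tool_rot: [3.141, 0.0, 0.069]
force: [0.4, 0.6, -2.2]
gripper_width: 0.649
grasp_force: 43.6
```

```bash
python3 - <<'E'
from workcell import env
from h import *
plan(env,.608,.101,.191,.068)
print(env.read_state()["tool_pos"],env.read_state()["tool_rot"])
look(env,"low2",.1)
E
```

```text
tx 0.001 ty -0.000 tz 0.097 twist 0.001 f [ 0.4  0.6 -2.2] w 0.649 gf 43.6 clk 4.75
[0.60683678 0.10079701 0.28763678] [3.14128731e+00 4.27906889e-04 6.87074355e-02]
clk 4.75 tcp [0.6068 0.1008 0.2876] yaw [3.1413e+00 4.0000e-04 6.8700e-02]
 px [ 12. 412.] world [528.5 261.5] sides [17.7 34.9] ang 78.1
 px [ 39. 265.] world [619.7 232.3] sides [18.4 42.8] ang 1.5
 px [569. 251.] world [640.6 -11.6] sides [43.8 39.3] ang 66.0
 px [324. 269.] world [600.6 102.7] sides [129.5  80. ] ang 4.0
```

View pics/low2.png

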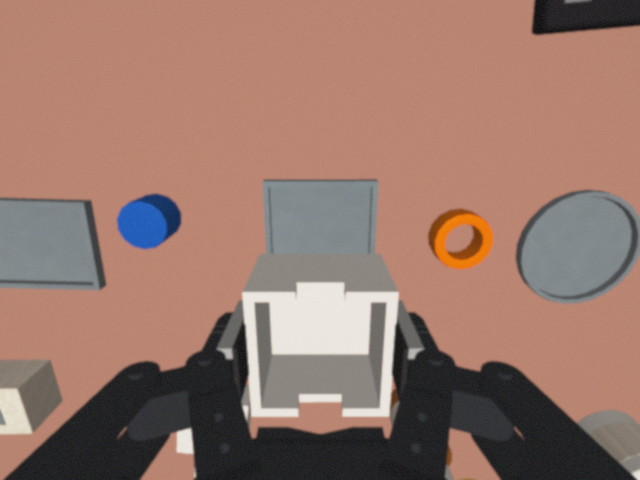

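The held cup is level and square with the bay. The bay's far rim corners at (264,181) and (377,180) give its x and centre line.

```bash
python3 - <<'E'
from workcell import env
from h import *
ci=env.camera_info("wrist")
A,B=[ray(ci,*p,.009)[:2] for p in((264,181),(377.5,180))]; print(A,B,np.hypot(*(A-B)))
d=B-A; n=np.array([d[1],-d[0]])/np.hypot(*d); n=-n if n[0]>0 else n; print("centre",(A+B)/2+.040*n,"yaw",np.arctan2(d[1],d[0])+np.pi/2)
C=[ray(ci,*p,.1007+.040)[:2] for p in((246,291),(396,291),(390,415),(252,415))]; print("cup",np.mean(C,0),C)
E
```

```text
[0.6488695  0.14256607] [0.65494975 0.06486078] 0.07794280655868732
centre [0.61203152 0.10059306] yaw 0.07808853778253999
cup [0.60562358 0.10068995] [array([0.63146347, 0.12923832]), array([0.63514852, 0.07604097]), array([0.57986575, 0.07087765]), array([0.57601657, 0.12660287])]
```

Emit:
{"name": "carry_out", "arguments": {"increments": [{"tx": 0.004, "ty": 0, "tz": 0.02, "twist": 0, "grip": -0.5}, {"tx": 0.004, "ty": 0, "tz": 0.045, "twist": 0, "grip": -0.5}, {"tx": 0.004, "ty": 0, "tz": 0.067, "twist": 0, "grip": -0.5}, {"tx": 0.004, "ty": 0, "tz": 0.08, "twist": 0, "grip": -0.5}, {"tx": 0.004, "ty": 0, "tz": 0.087, "twist": 0, "grip": -0.5}, {"tx": 0.004, "ty": 0, "tz": 0.091, "twist": 0, "grip": -0.5}, {"tx": 0.004, "ty": 0, "tz": 0.094, "twist": 0, "grip": -0.5}, {"tx": 0.004, "ty": 0, "tz": 0.096, "twist": 0, "grip": -0.5}, {"tx": 0.004, "ty": 0, "tz": 0.097, "twist": 0, "grip": -0.5}, {"tx": 0.004, "ty": 0, "tz": 0.097, "twist": 0, "grip": -0.5}, {"tx": 0.004, "ty": 0, "tz": 0.097, "twist": 0, "grip": -0.5}]}}

```text
clock: 5.9
tool_pos: [0.6112, 0.102, 0.1911]
tool_rot: [3.142, -0.001, 0.07]
force: [-0.5, -0.3, -0.7]
gripper_width: 0.644
grasp_force: 43.7
```

Emit:
{"name": "carry_out", "arguments": {"increments": [{"tx": 0, "ty": 0, "tz": 0.001, "twist": 0, "grip": -0.5}, {"tx": 0, "ty": 0, "tz": 0.001, "twist": 0, "grip": -0.5}, {"tx": 0, "ty": 0, "tz": 0.001, "twist": 0, "grip": 0.5}, {"tx": 0, "ty": 0, "tz": 0.001, "twist": 0, "grip": 0.8}, {"tx": 0, "ty": 0, "tz": 0.001, "twist": 0, "grip": 0.9}, {"tx": 0, "ty": 0, "tz": 0.001, "twist": 0, "grip": 0.9}, {"tx": 0, "ty": 0, "tz": -0.01, "twist": 0, "grip": 0.9}, {"tx": 0, "ty": 0, "tz": -0.04, "twist": 0, "grip": 0.9}, {"tx": 0, "ty": 0, "tz": -0.08, "twist": 0, "grip": 0.9}, {"tx": 0, "ty": 0, "tz": -0.12, "twist": 0, "grip": 0.9}, {"tx": 0, "ty": 0, "tz": -0.15, "twist": 0, "grip": 0.9}, {"tx": 0, "ty": 0, "tz": -0.16, "twist": 0, "grip": 0.9}, {"tx": 0, "ty": 0, "tz": -0.16, "twist": 0, "grip": 0.9}]}}

```text
clock: 7.2
tool_pos: [0.6114, 0.1021, 0.3532]
tool_rot: [3.141, -0.004, 0.07]
force: [0.4, -0.5, -0.4]
gripper_width: 0.95
grasp_force: 0.0
```

```bash
python3 - <<'E'
from workcell import env
from h import *
im,ci=look(env,"low3",.043)
cv2.imwrite("pics/low3c.png",im[140:440,160:560])
plan(env,.443,.175,.352,-.07)
E
```

```text
clk 7.2 tcp [0.6114 0.1021 0.3532] yaw [ 3.1415 -0.0043  0.0698]
 px [134. 466.] world [349.5 276.6] sides [42.2 35.5] ang 4.0
 px [412. 421.] world [424.5  -0.5] sides [27.5 33.6] ang 75.8
 px [234. 385.] world [453.  173.2] sides [51.2 75.3] ang 84.4
 px [ 44. 362.] world [467.7 346.4] sides [46.8 67.2] ang 4.5
 px [ 49. 231.] world [596.3 322. ] sides [38.9 39.6] ang 4.0
 px [305. 215.] world [618.4 102. ] sides [73.4 71.5] ang 4.2
tx -0.162 ty -0.085 tz -0.001 twist 0.140 f [-0.6  0.2 -0.5] w 0.948 gf 0.0 clk 7.25
```

View pics/low3c.png

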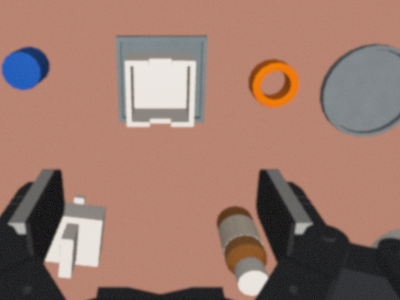

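The lower tier sits flat inside the bay, at (160,95) in the crop. Next I'll hover over the upper tier.

Emit:
{"name": "carry_out", "arguments": {"increments": [{"tx": -0.02, "ty": -0.01, "tz": 0, "twist": 0.04, "grip": 0.3}, {"tx": -0.06, "ty": -0.03, "tz": 0, "twist": 0.14, "grip": 0.3}, {"tx": -0.1, "ty": -0.05, "tz": 0, "twist": 0.14, "grip": 0.3}, {"tx": -0.135, "ty": -0.07, "tz": 0, "twist": 0.14, "grip": 0.3}, {"tx": -0.155, "ty": -0.08, "tz": 0, "twist": 0.14, "grip": 0.3}, {"tx": -0.162, "ty": -0.085, "tz": 0, "twist": 0.14, "grip": 0.3}, {"tx": -0.162, "ty": -0.085, "tz": 0, "twist": 0.14, "grip": 0.3}, {"tx": -0.162, "ty": -0.085, "tz": 0, "twist": 0.14, "grip": 0.3}, {"tx": -0.162, "ty": -0.085, "tz": 0, "twist": 0.14, "grip": 0.3}]}}

```text
clock: 8.15
tool_pos: [0.4444, 0.1751, 0.3504]
tool_rot: [3.141, 0.0, -0.071]
force: [-0.2, -0.2, 0.3]
gripper_width: 0.65
grasp_force: 0.0
```

```bash
python3 - <<'E'
from workcell import env
from h import *
im,ci=look(env,"up1",.03)
print(ci)
cv2.imwrite("pics/up1c.png",cv2.resize(im[165:305,250:390],None,fx=4,fy=4,interpolation=cv2.INTER_CUBIC))
E
```

```text
clk 8.15 tcp [0.4444 0.1751 0.3504] yaw [ 3.1413e+00  4.0000e-04 -7.1200e-02]
 px [266. 365.] world [310.1 234.3] sides [33.9 67.2] ang 70.8
 px [ 44. 234.] world [454.4 407.7] sides [45.5 11.3] ang 5.1
 px [105. 219.] world [460.1 354.1] sides [47.5 75.3] ang 4.9
 px [558. 205.] world [446.9 -21.5] sides [33.7 32.7] ang 61.6
 px [316. 218.] world [452.1 178.3] sides [56.4 69.3] ang 86.1
 px [407.  29.] world [588.3 104.7] sides [39.  74.2] ang 3.4
 px [98. 42.] world [584.8 314.3] sides [ 63.  105.5] ang 2.6
{'fx': 358.9857049359638, 'fy': 358.9857049359638, 'cx': 319.9329360443508, 'cy': 241.93856804525623, 'R': array([[-7.02957642e-02, -9.97526052e-01,  5.30324816e-04],
       [-9.45470286e-01,  6.67968680e-02,  3.18785379e-01],
       [-3.18032144e-01,  2.19078554e-02, -9.47826778e-01]]), 't': array([0.20644169, 0.38609226, 0.4663397 ])}
```

View pics/up1c.png

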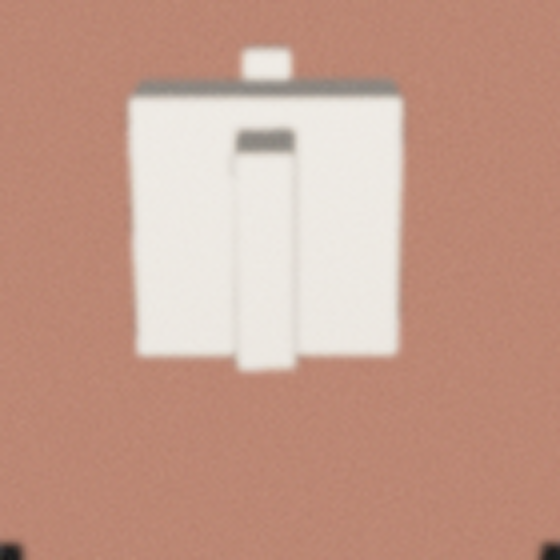

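The upper tier is centred at (316,222) with its bar upright in the image, so yaw already matches. I'll compute its centre and the placed cup's centre.

```bash
python3 - <<'E'
from workcell import env
from h import *
ci=env.camera_info("wrist")
def q(pts,z,s,o): 
    P=np.array([ray(ci,o[0]+a/s,o[1]+b/s,z)[:2] for a,b in pts]); print(P.mean(0).round(4),[round(float(np.hypot(*(P[i]-P[i-1]))),4) for i in range(4)],"yaw",round(float(np.arctan2(*(P[0]+P[1]-P[2]-P[3])[::-1])),3)); return P.mean(0)
q(((131,96),(403,96),(398,355),(138,355)),.03,4,(250,165))
c=q(((237,153),(294,153),(296,370),(236,370)),.054,4,(250,165))
plan(env,*c,.2047,-.071)
# placed cup, from low3 (camera pose of that moment from current one: tool shift/yaw)
R0,t0=ci["R"],ci["t"]; Rt=cv2.Rodrigues(np.array([0,0,.0698+.0712]))[0]
c0=-R0.T@t0-np.array([.4444,.1751,.3504]); Rn=R0@Rt.T; cn=np.array([.6114,.1021,.3532])+Rt@c0
ci=dict(ci,R=Rn,t=-Rn@cn)
q(((125,62),(194,62),(195,126),(128,126)),.043,1,(160,140))
q(((117,38),(206,38),(205,121),(120,122)),.009,1,(160,140))
E
```

```text
[0.4483 0.1779] [0.0559, 0.055, 0.0559, 0.0558] yaw -0.069
[0.448  0.1781] [0.0436, 0.0107, 0.0436, 0.0119] yaw -0.071
tx 0.003 ty -0.003 tz 0.146 twist -0.000 f [-0.   0.1 -0.4] w 0.647 gf 0.0 clk 8.2
[0.6073 0.1019] [0.0546, 0.0545, 0.0546, 0.0562] yaw 0.101
[0.6095 0.1007] [0.0783, 0.0772, 0.0774, 0.0796] yaw 0.084
```

Emit:
{"name": "carry_out", "arguments": {"newtons": 40, "increments": [{"tx": 0.0035, "ty": -0.003, "tz": 0.03, "twist": 0, "grip": 0.3}, {"tx": 0.0035, "ty": -0.003, "tz": 0.07, "twist": 0, "grip": 0.2}, {"tx": 0.0035, "ty": -0.003, "tz": 0.11, "twist": 0, "grip": 0.1}, {"tx": 0.0035, "ty": -0.003, "tz": 0.135, "twist": 0, "grip": 0}, {"tx": 0.0035, "ty": -0.003, "tz": 0.143, "twist": 0, "grip": 0}, {"tx": 0.0035, "ty": -0.003, "tz": 0.143, "twist": 0, "grip": 0}, {"tx": 0.0035, "ty": -0.003, "tz": 0.143, "twist": 0, "grip": -0.3}, {"tx": 0.0035, "ty": -0.003, "tz": 0.143, "twist": 0, "grip": -0.6}, {"tx": 0.0035, "ty": -0.003, "tz": 0.143, "twist": 0, "grip": -1}, {"tx": 0.0035, "ty": -0.003, "tz": 0.143, "twist": 0, "grip": -1}, {"tx": 0.0035, "ty": -0.003, "tz": 0.143, "twist": 0, "grip": -1}, {"tx": 0.0035, "ty": -0.003, "tz": 0.143, "twist": 0, "grip": -1}, {"tx": 0.0035, "ty": -0.003, "tz": 0.143, "twist": 0, "grip": -1}, {"tx": 0.0035, "ty": -0.003, "tz": 0.143, "twist": 0, "grip": -1}]}}

```text
clock: 9.6
tool_pos: [0.4482, 0.1784, 0.2097]
tool_rot: [-3.141, -0.004, -0.07]
force: [-0.1, -0.6, 7.2]
gripper_width: 0.132
grasp_force: 45.4
```

```bash
python3 - <<'E'
from workcell import env
from h import *
plan(env,.585,.102,.330,.07)
E
```

```text
tx 0.142 ty 0.067 tz -0.120 twist -0.140 f [-0.1 -0.6  7.2] w 0.132 gf 45.4 clk 9.6
```

Emit:
{"name": "carry_out", "arguments": {"increments": [{"tx": 0, "ty": 0, "tz": -0.01, "twist": 0, "grip": -1}, {"tx": 0, "ty": 0, "tz": -0.03, "twist": 0, "grip": -1}, {"tx": 0.005, "ty": 0.003, "tz": -0.06, "twist": 0, "grip": -1}, {"tx": 0.015, "ty": 0.009, "tz": -0.09, "twist": -0.03, "grip": -1}, {"tx": 0.035, "ty": 0.02, "tz": -0.11, "twist": -0.07, "grip": -1}, {"tx": 0.06, "ty": 0.035, "tz": -0.12, "twist": -0.11, "grip": -1}, {"tx": 0.085, "ty": 0.05, "tz": -0.12, "twist": -0.14, "grip": -1}, {"tx": 0.105, "ty": 0.062, "tz": -0.12, "twist": -0.14, "grip": -1}, {"tx": 0.115, "ty": 0.068, "tz": -0.12, "twist": -0.14, "grip": -1}, {"tx": 0.117, "ty": 0.069, "tz": -0.12, "twist": -0.14, "grip": -1}, {"tx": 0.117, "ty": 0.069, "tz": -0.12, "twist": -0.14, "grip": -1}, {"tx": 0.117, "ty": 0.069, "tz": -0.12, "twist": -0.14, "grip": -1}]}}

```text
clock: 10.8
tool_pos: [0.5583, 0.1018, 0.3273]
tool_rot: [-3.141, 0.001, 0.071]
force: [0.5, -0.4, -0.8]
gripper_width: 0.125
grasp_force: 44.3
```

```bash
python3 - <<'E'
from workcell import env
from h import *
im,ci=look(env,"up2",.043); np.savez("ci.npz",**ci)
cv2.imwrite("pics/up2c.png",cv2.resize(im[60:450,180:460],None,fx=1.5,fy=1.5,interpolation=cv2.INTER_CUBIC))
E
```

```text
clk 10.8 tcp [0.5583 0.1018 0.3273] yaw [-3.1412e+00  1.2000e-03  7.0500e-02]
 px [631. 428.] world [ 397.9 -187.2] sides [62.4 20.2] ang 19.9
 px [613. 399.] world [ 428.  -162.7] sides [26.8 64.2] ang 80.2
 px [ 25. 330.] world [466.9 337. ] sides [44.  49.4] ang 5.0
 px [318. 290.] world [498.7  97.8] sides [142.6  95.1] ang 4.1
 px [ 18. 191.] world [575.7 318.1] sides [23.6 24.3] ang 62.5
 px [326. 158.] world [615.  102.2] sides [70.5 70.8] ang 4.1
```

View pics/up2c.png

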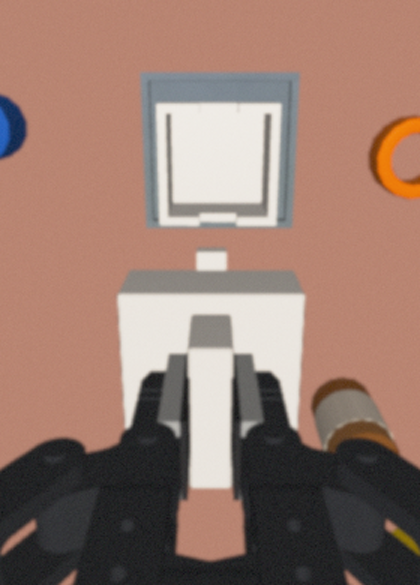

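The cup in the bay is at about (327,170), with its notch at columns 200–238 of the crop. The held tier's box far edge runs (119,294) to (304,294), and its bar end (190,347) to (231,347). I'll compute the offset between the two.

```bash
python3 - <<'E'
from workcell import env
from h import *
ci=dict(np.load("ci.npz")); o=lambda p,z: ray(ci,180+p[0]/1.5,60+p[1]/1.5,z)[:2]
C=np.array([o(p,.043) for p in((156,103),(281,103),(277,226),(160,226))])
print("cup",C.mean(0).round(4),[round(float(np.hypot(*(C[i]-C[i-1]))),4) for i in range(4)],"yaw",np.arctan2(*(C[0]+C[1]-C[2]-C[3])[::-1]))
N=[o(p,.043) for p in((200,104),(238,104))],[o(p,.043) for p in((200,225),(237,225))]; print("notch mid",np.mean(N[0],0),np.mean(N[1],0))
b=.1176; u=np.array([np.cos(.0705),np.sin(.0705)])
A=np.array([o(p,b+.03) for p in((119,294),(304,294))]); print("box",A.mean(0)-.028*u, np.hypot(*(A[0]-A[1])))
A=np.array([o(p,b+.054) for p in((190,347),(231,347))]); print("bar",A.mean(0)-.022*u, np.hypot(*(A[0]-A[1])))
lug=[o(p,b+.006) for p in((196,251),(227,251))]; print("lug end-34",np.mean(lug,0)-.034*u)
x,y=C.mean(0); plan(env,x,y,.2097+.037,.075)
E
```

```text
cup [0.609 0.102] [0.0565, 0.056, 0.0565, 0.0563] yaw 0.07648016347825846
notch mid [0.63671853 0.10387136] [0.58132866 0.0998515 ]
box [0.5575199  0.10183271] 0.05443301354267505
bar [0.55818505 0.10218898] 0.010461045637540098
lug end-34 [0.5576775  0.10179036]
tx 0.051 ty 0.003 tz 0.081 twist -0.004 f [-1.2  0.3 -1.8] w 0.129 gf 44.3 clk 10.85
```

Emit:
{"name": "carry_out", "arguments": {"increments": [{"tx": 0.01, "ty": 0.001, "tz": 0, "twist": -0.005, "grip": -1}, {"tx": 0.027, "ty": 0.002, "tz": 0, "twist": -0.005, "grip": -1}, {"tx": 0.043, "ty": 0.003, "tz": 0.005, "twist": -0.005, "grip": -1}, {"tx": 0.051, "ty": 0.0035, "tz": 0.015, "twist": -0.005, "grip": -1}, {"tx": 0.051, "ty": 0.0035, "tz": 0.03, "twist": -0.005, "grip": -1}, {"tx": 0.051, "ty": 0.0035, "tz": 0.045, "twist": -0.005, "grip": -1}, {"tx": 0.051, "ty": 0.0035, "tz": 0.055, "twist": -0.005, "grip": -1}, {"tx": 0.051, "ty": 0.0035, "tz": 0.062, "twist": -0.005, "grip": -1}, {"tx": 0.051, "ty": 0.0035, "tz": 0.068, "twist": -0.005, "grip": -1}, {"tx": 0.051, "ty": 0.0035, "tz": 0.073, "twist": -0.005, "grip": -1}, {"tx": 0.051, "ty": 0.0035, "tz": 0.077, "twist": -0.005, "grip": -1}, {"tx": 0.051, "ty": 0.0035, "tz": 0.079, "twist": -0.005, "grip": -1}, {"tx": 0.051, "ty": 0.0035, "tz": 0.079, "twist": -0.005, "grip": -1}, {"tx": 0.051, "ty": 0.0035, "tz": 0.079, "twist": -0.005, "grip": -1}]}}

```text
clock: 12.25
tool_pos: [0.6104, 0.1013, 0.2491]
tool_rot: [-3.142, -0.001, 0.075]
force: [-0.5, 0.8, -0.7]
gripper_width: 0.132
grasp_force: 44.3
```

Emit:
{"name": "carry_out", "arguments": {"increments": [{"tx": -0.001, "ty": 0, "tz": 0.001, "twist": 0, "grip": -1}, {"tx": -0.001, "ty": 0, "tz": 0.002, "twist": 0, "grip": -1}, {"tx": -0.001, "ty": 0, "tz": 0.003, "twist": 0, "grip": -1}, {"tx": -0.001, "ty": 0, "tz": 0.003, "twist": 0, "grip": -1}]}}

```text
clock: 12.65
tool_pos: [0.6095, 0.1012, 0.2468]
tool_rot: [3.142, -0.001, 0.075]
force: [-2.4, -0.4, 4.8]
gripper_width: 0.127
grasp_force: 45.1
```

It seated at the expected height (0.2468). I'll release, rise, and check from above.

Emit:
{"name": "carry_out", "arguments": {"increments": [{"tx": 0, "ty": 0, "tz": 0, "twist": 0, "grip": -0.6}, {"tx": 0, "ty": 0, "tz": 0, "twist": 0, "grip": -0.2}, {"tx": 0, "ty": 0, "tz": 0, "twist": 0, "grip": 0}, {"tx": 0, "ty": 0, "tz": 0, "twist": 0, "grip": 0}, {"tx": 0, "ty": 0, "tz": -0.02, "twist": 0, "grip": 0}, {"tx": 0, "ty": 0, "tz": -0.05, "twist": 0, "grip": 0}, {"tx": 0, "ty": 0, "tz": -0.09, "twist": 0, "grip": 0}, {"tx": -0.01, "ty": 0, "tz": -0.105, "twist": 0, "grip": 0}, {"tx": -0.03, "ty": 0, "tz": -0.105, "twist": 0, "grip": 0}, {"tx": -0.04, "ty": 0, "tz": -0.105, "twist": 0, "grip": 0}, {"tx": -0.04, "ty": 0, "tz": -0.105, "twist": 0, "grip": 0}]}}

```text
clock: 13.75
tool_pos: [0.5683, 0.0982, 0.35]
tool_rot: [-3.142, 0.001, 0.075]
force: [-0.1, -0.5, 0.4]
gripper_width: 0.504
grasp_force: 0.0
```

```bash
python3 - <<'E'
from workcell import env
from h import *
im,ci=look(env,"up3",.067)
cv2.imwrite("pics/up3c.png",cv2.resize(im[100:320,0:440],None,fx=1.8,fy=1.8,interpolation=cv2.INTER_CUBIC))
plan(env,.452,.345,.352,.085)
E
```

```text
clk 13.75 tcp [0.5683 0.0982 0.35  ] yaw [-3.1415e+00  1.1000e-03  7.4900e-02]
 px [599. 394.] world [ 440.  -162.5] sides [99.3 60. ] ang 52.5
 px [ 40. 315.] world [488.7 319.6] sides [51.9 71.5] ang 5.7
 px [538. 183.] world [621.5 -50.2] sides [61.7 60.2] ang 78.6
 px [ 66. 169.] world [602.9 279.8] sides [48.7 82.8] ang 2.2
 px [321. 171.] world [616.4 101.9] sides [71.  65.3] ang 4.2
tx -0.098 ty -0.255 tz -0.002 twist -0.010 f [ 0.1 -0.4  0.1] w 0.502 gf 0.0 clk 13.8
```

View pics/up3c.png

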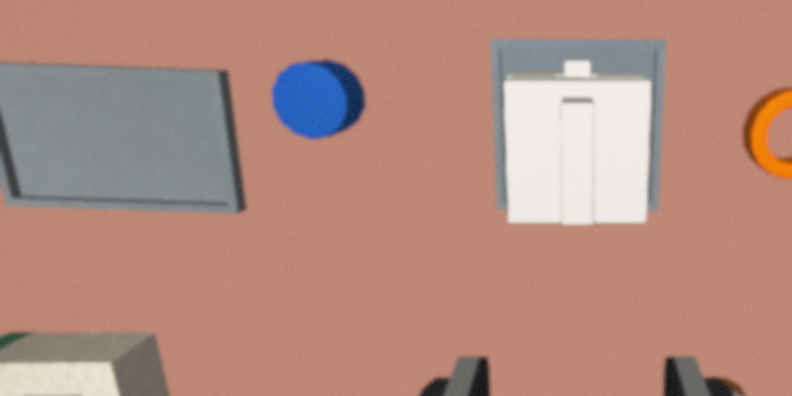

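The upper tier is seated with its lugs in the notches. On to the carton, gripping across its 44 mm width with the tool yawed about +1.65.

Emit:
{"name": "carry_out", "arguments": {"increments": [{"tx": -0.01, "ty": -0.02, "tz": 0, "twist": -0.1, "grip": 0.5}, {"tx": -0.02, "ty": -0.055, "tz": 0, "twist": -0.24, "grip": 0.8}, {"tx": -0.035, "ty": -0.09, "tz": 0, "twist": -0.38, "grip": 0.8}, {"tx": -0.048, "ty": -0.125, "tz": 0, "twist": -0.52, "grip": 0.8}, {"tx": -0.061, "ty": -0.16, "tz": 0, "twist": -0.66, "grip": 0.8}, {"tx": -0.075, "ty": -0.195, "tz": 0, "twist": -0.8, "grip": 0.8}, {"tx": -0.086, "ty": -0.225, "tz": 0, "twist": -0.94, "grip": 0.8}, {"tx": -0.094, "ty": -0.245, "tz": 0, "twist": -1.08, "grip": 0.8}, {"tx": -0.098, "ty": -0.255, "tz": 0, "twist": -1.22, "grip": 0.8}, {"tx": -0.098, "ty": -0.255, "tz": 0, "twist": -1.36, "grip": 0.8}, {"tx": -0.098, "ty": -0.255, "tz": 0, "twist": -1.5, "grip": 0.8}, {"tx": -0.098, "ty": -0.255, "tz": 0, "twist": -1.575, "grip": 0.8}, {"tx": -0.098, "ty": -0.255, "tz": 0, "twist": -1.575, "grip": 0.8}, {"tx": -0.098, "ty": -0.255, "tz": 0, "twist": -1.575, "grip": 0.8}, {"tx": -0.098, "ty": -0.255, "tz": 0, "twist": -1.575, "grip": 0.8}]}}

```text
clock: 15.3
tool_pos: [0.4527, 0.3452, 0.3504]
tool_rot: [-3.141, 0.0, 1.649]
force: [-0.1, -0.3, -0.7]
gripper_width: 0.9
grasp_force: 0.0
```

```bash
python3 - <<'E'
from workcell import env
from h import *
im,ci=look(env,"car1",.036)
np.savez("ci.npz",**ci); cv2.imwrite("pics/car1c.png",im[80:400,160:480])
E
```

```text
clk 15.3 tcp [0.4527 0.3452 0.3504] yaw [-3.1412e+00  2.0000e-04  1.6485e+00]
 px [146. 276.] world [309.  284.4] sides [58.5 96.2] ang 0.0
 px [462. 228.] world [572.4 346.8] sides [52.9 74.6] ang 2.5
 px [328. 215.] world [459.8 354. ] sides [43.9 67. ] ang 4.8
 px [327. 154.] world [455.8 404.3] sides [44.1 13. ] ang 3.5
```

View pics/car1c.png

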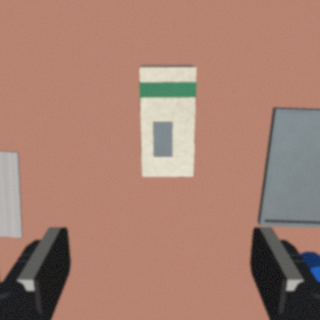

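The carton is at crop (168,122), green band uppermost. Its top corners are (139,68), (197,68), (193,177) and (142,177).

```bash
python3 - <<'E'
from workcell import env
from h import *
ci=dict(np.load("ci.npz")); o=lambda p,z: ray(ci,160+p[0],80+p[1],z)[:2]
C=np.array([o(p,.036) for p in((139.5,68),(197,68),(193.5,177),(142,177))])
print("carton",C.mean(0).round(4),[round(float(np.hypot(*(C[i]-C[i-1]))),4) for i in range(4)],"long yaw",np.arctan2(*(C[0]+C[1]-C[2]-C[3])[::-1]))
plan(env,*C.mean(0),.184,1.649)
E
```

```text
carton [0.4595 0.3643] [0.0891, 0.0439, 0.0891, 0.0434] long yaw 1.6520424644090548
tx 0.019 ty 0.008 tz 0.166 twist -0.000 f [ 0.4  0.5 -0.1] w 0.895 gf 0.0 clk 15.35
```

Emit:
{"name": "carry_out", "arguments": {"newtons": 40, "increments": [{"tx": 0.01, "ty": 0.004, "tz": 0.03, "twist": 0, "grip": 0.8}, {"tx": 0.019, "ty": 0.0085, "tz": 0.07, "twist": 0, "grip": 0.8}, {"tx": 0.019, "ty": 0.0085, "tz": 0.11, "twist": 0, "grip": 0.8}, {"tx": 0.019, "ty": 0.0085, "tz": 0.145, "twist": 0, "grip": 0.8}, {"tx": 0.019, "ty": 0.0085, "tz": 0.163, "twist": 0, "grip": 0.8}, {"tx": 0.019, "ty": 0.0085, "tz": 0.166, "twist": 0, "grip": 0.8}, {"tx": 0.019, "ty": 0.0085, "tz": 0.166, "twist": 0, "grip": 0.8}, {"tx": 0.019, "ty": 0.0085, "tz": 0.166, "twist": 0, "grip": 0.2}, {"tx": 0.019, "ty": 0.0085, "tz": 0.166, "twist": 0, "grip": -0.5}, {"tx": 0.019, "ty": 0.0085, "tz": 0.166, "twist": 0, "grip": -0.5}, {"tx": 0.019, "ty": 0.0085, "tz": 0.166, "twist": 0, "grip": -0.5}, {"tx": 0.019, "ty": 0.0085, "tz": 0.166, "twist": 0, "grip": -0.5}, {"tx": 0.019, "ty": 0.0085, "tz": 0.166, "twist": 0, "grip": -0.5}, {"tx": 0.019, "ty": 0.0085, "tz": 0.166, "twist": 0, "grip": -0.5}]}}

```text
clock: 16.75
tool_pos: [0.4604, 0.3653, 0.1868]
tool_rot: [3.139, -0.002, 1.65]
force: [-0.5, -0.2, 6.1]
gripper_width: 0.503
grasp_force: 43.4
```

```bash
python3 - <<'E'
from workcell import env
from h import *
plan(env,.585,.3236,.25,1.571+.048)
E
```

```text
tx -0.051 ty 0.121 tz -0.063 twist 0.031 f [-0.5 -0.2  6.1] w 0.503 gf 43.4 clk 16.75
```

Emit:
{"name": "carry_out", "arguments": {"increments": [{"tx": 0, "ty": 0, "tz": -0.01, "twist": 0, "grip": -0.5}, {"tx": 0, "ty": 0, "tz": -0.03, "twist": 0, "grip": -0.5}, {"tx": -0.003, "ty": 0.006, "tz": -0.05, "twist": 0, "grip": -0.5}, {"tx": -0.009, "ty": 0.02, "tz": -0.06, "twist": 0.01, "grip": -0.5}, {"tx": -0.02, "ty": 0.045, "tz": -0.063, "twist": 0.03, "grip": -0.5}, {"tx": -0.031, "ty": 0.075, "tz": -0.063, "twist": 0.03, "grip": -0.5}, {"tx": -0.042, "ty": 0.1, "tz": -0.063, "twist": 0.03, "grip": -0.5}, {"tx": -0.049, "ty": 0.117, "tz": -0.063, "twist": 0.03, "grip": -0.5}, {"tx": -0.051, "ty": 0.121, "tz": -0.06, "twist": 0.03, "grip": -0.5}, {"tx": -0.051, "ty": 0.121, "tz": -0.05, "twist": 0.03, "grip": -0.5}, {"tx": -0.051, "ty": 0.121, "tz": -0.035, "twist": 0.03, "grip": -0.5}, {"tx": -0.051, "ty": 0.121, "tz": -0.025, "twist": 0.03, "grip": -0.5}, {"tx": -0.051, "ty": 0.121, "tz": -0.017, "twist": 0.03, "grip": -0.5}, {"tx": -0.051, "ty": 0.121, "tz": -0.013, "twist": 0.03, "grip": -0.5}, {"tx": -0.051, "ty": 0.121, "tz": -0.01, "twist": 0.03, "grip": -0.5}, {"tx": -0.051, "ty": 0.121, "tz": -0.01, "twist": 0.03, "grip": -0.5}]}}

```text
clock: 18.35
tool_pos: [0.584, 0.3236, 0.1945]
tool_rot: [-3.141, 0.0, 1.62]
force: [0.5, -0.1, -1.3]
gripper_width: 0.505
grasp_force: 42.6
```

Emit:
{"name": "carry_out", "arguments": {"increments": [{"tx": 0.001, "ty": 0.0015, "tz": 0.002, "twist": 0, "grip": -0.5}, {"tx": 0.001, "ty": 0.0015, "tz": 0.004, "twist": 0, "grip": -0.5}, {"tx": 0.001, "ty": 0.0015, "tz": 0.005, "twist": 0, "grip": -0.5}, {"tx": 0.001, "ty": 0.0015, "tz": 0.0055, "twist": 0, "grip": -0.5}, {"tx": 0.001, "ty": 0.0015, "tz": 0.0055, "twist": 0, "grip": -0.5}]}}

```text
clock: 18.85
tool_pos: [0.5858, 0.3246, 0.1899]
tool_rot: [3.141, -0.0, 1.62]
force: [-1.0, -0.7, 1.9]
gripper_width: 0.509
grasp_force: 42.9
```

Emit:
{"name": "carry_out", "arguments": {"increments": [{"tx": 0, "ty": 0, "tz": 0, "twist": 0, "grip": 0}, {"tx": 0, "ty": 0, "tz": 0, "twist": 0, "grip": 0.6}, {"tx": 0, "ty": 0, "tz": 0, "twist": 0, "grip": 0.6}, {"tx": 0, "ty": 0, "tz": 0, "twist": 0, "grip": 0.6}, {"tx": 0, "ty": 0, "tz": -0.02, "twist": 0, "grip": 0.6}, {"tx": 0, "ty": 0, "tz": -0.06, "twist": 0, "grip": 0.6}, {"tx": 0, "ty": 0, "tz": -0.1, "twist": 0, "grip": 0.6}, {"tx": 0, "ty": 0, "tz": -0.14, "twist": 0, "grip": 0.6}, {"tx": 0, "ty": 0, "tz": -0.16, "twist": 0, "grip": 0.6}, {"tx": 0, "ty": 0, "tz": -0.16, "twist": 0, "grip": 0.6}]}}

```text
clock: 19.85
tool_pos: [0.5866, 0.325, 0.3545]
tool_rot: [3.133, -0.003, 1.62]
force: [0.8, 0.3, 0.5]
gripper_width: 0.8
grasp_force: 0.0
```

```bash
python3 - <<'E'
from workcell import env
from h import *
look(env,"car2",.039)
ct=env.camera_info("top"); im=cv2.imread("pics/top0.png"); hsv=cv2.cvtColor(im,cv2.COLOR_BGR2HSV)
m=((hsv[...,1]<70)&(hsv[...,2]>140)).astype(np.uint8)
for n,(u,v),z in(("bottle",(302,236),.084),("jar",(384,249),.074)):
    k=np.zeros_like(m); k[v-18:v+18,u-18:u+18]=m[v-18:v+18,u-18:u+18]
    c=max(cv2.findContours(k,0,1)[0],key=cv2.contourArea); (cu,cv),r=cv2.minEnclosingCircle(c); p=ray(ct,cu,cv,z); print(n,cu,cv,r,p)
    plan(env,p[0],p[1]-.02,.352,1.62)
E
```

```text
clk 19.85 tcp [0.5866 0.325  0.3545] yaw [ 3.1333e+00 -3.1000e-03  1.6199e+00]
 px [ 17. 260.] world [335.7 283.9] sides [94.  39.6] ang 90.0
 px [317. 214.] world [588.5 332.4] sides [ 62.  104.2] ang 2.5
bottle 300.9756164550781 234.46340942382812 6.536726951599121 [0.45816401 0.01261117 0.084     ]
tx -0.325 ty -0.144 tz -0.001 twist -0.000 f [-0.  -0.9 -0.2] w 0.8 gf 0.0 clk 19.9
jar 383.06475830078125 248.70143127441406 14.707051277160645 [ 0.42895811 -0.16906353  0.074     ]
tx -0.505 ty -0.182 tz -0.001 twist -0.000 f [-0.  -0.9 -0.2] w 0.8 gf 0.0 clk 19.9
```

Emit:
{"name": "carry_out", "arguments": {"increments": [{"tx": -0.02, "ty": -0.01, "tz": 0, "twist": 0, "grip": 0.7}, {"tx": -0.06, "ty": -0.027, "tz": 0, "twist": 0, "grip": 0.7}, {"tx": -0.1, "ty": -0.045, "tz": 0, "twist": 0, "grip": 0.7}, {"tx": -0.145, "ty": -0.065, "tz": 0, "twist": 0, "grip": 0.7}, {"tx": -0.19, "ty": -0.085, "tz": 0, "twist": 0, "grip": 0.7}, {"tx": -0.235, "ty": -0.105, "tz": 0, "twist": 0, "grip": 0.7}, {"tx": -0.275, "ty": -0.123, "tz": 0, "twist": 0, "grip": 0.7}, {"tx": -0.305, "ty": -0.136, "tz": 0, "twist": 0, "grip": 0.7}, {"tx": -0.32, "ty": -0.143, "tz": 0, "twist": 0, "grip": 0.7}, {"tx": -0.325, "ty": -0.144, "tz": 0, "twist": 0, "grip": 0.7}, {"tx": -0.325, "ty": -0.144, "tz": 0, "twist": 0, "grip": 0.7}, {"tx": -0.325, "ty": -0.144, "tz": 0, "twist": 0, "grip": 0.7}, {"tx": -0.325, "ty": -0.144, "tz": 0, "twist": 0, "grip": 0.7}]}}

```text
clock: 21.2
tool_pos: [0.458, -0.0063, 0.3488]
tool_rot: [-3.141, -0.0, 1.621]
force: [0.6, -0.1, 0.5]
gripper_width: 0.847
grasp_force: 0.0
```

```bash
python3 - <<'E'
from workcell import env
from h import *
im,ci=look(env,"bot1",.084)
print("expect",proj(ci,(.458,.0126,.084)))
plan(env,.458,.0126,.1947,1.62)
E
```

```text
clk 21.2 tcp [ 0.458  -0.0063  0.3488] yaw [-3.1408e+00 -4.0000e-04  1.6212e+00]
 px [285. 400.] world [ 434.4 -141.8] sides [57.8 68.4] ang 2.7
 px [472. 309.] world [574.4 -45.1] sides [50.7 56.2] ang 49.3
 px [325. 219.] world [461.6  14.2] sides [26.2 26.3] ang 2.9
 px [539.  94.] world [589.5  96.6] sides [92.7 60.8] ang 4.3
expect [318.99509539 221.30638488]
tx 0.019 ty 0.001 tz 0.154 twist 0.001 f [-0.2  0.6 -0.8] w 0.856 gf 0.0 clk 21.25
```

Emit:
{"name": "carry_out", "arguments": {"newtons": 35, "increments": [{"tx": 0.01, "ty": 0.002, "tz": 0.015, "twist": 0, "grip": 0.8}, {"tx": 0.02, "ty": 0.004, "tz": 0.04, "twist": 0, "grip": 0.8}, {"tx": 0.02, "ty": 0.004, "tz": 0.07, "twist": 0, "grip": 0.8}, {"tx": 0.02, "ty": 0.004, "tz": 0.1, "twist": 0, "grip": 0.8}, {"tx": 0.02, "ty": 0.004, "tz": 0.13, "twist": 0, "grip": 0.8}, {"tx": 0.02, "ty": 0.004, "tz": 0.15, "twist": 0, "grip": 0.8}, {"tx": 0.02, "ty": 0.004, "tz": 0.155, "twist": 0, "grip": 0.8}, {"tx": 0.02, "ty": 0.004, "tz": 0.155, "twist": 0, "grip": 0.6}, {"tx": 0.02, "ty": 0.004, "tz": 0.155, "twist": 0, "grip": 0.2}, {"tx": 0.02, "ty": 0.004, "tz": 0.155, "twist": 0, "grip": 0}, {"tx": 0.02, "ty": 0.004, "tz": 0.155, "twist": 0, "grip": -0.2}, {"tx": 0.02, "ty": 0.004, "tz": 0.155, "twist": 0, "grip": -0.6}, {"tx": 0.02, "ty": 0.004, "tz": 0.155, "twist": 0, "grip": -0.6}, {"tx": 0.02, "ty": 0.004, "tz": 0.155, "twist": 0, "grip": -0.6}, {"tx": 0.02, "ty": 0.004, "tz": 0.155, "twist": 0, "grip": -0.6}]}}

```text
clock: 22.75
tool_pos: [0.4616, 0.013, 0.1958]
tool_rot: [3.139, 0.0, 1.62]
force: [-1.2, 0.3, 5.9]
gripper_width: 0.434
grasp_force: 35.8
```

```bash
python3 - <<'E'
from workcell import env
from h import *
plan(env,.595,-.341,.32,1.0)
E
```

```text
tx -0.360 ty 0.116 tz -0.124 twist 0.620 f [-1.2  0.3  5.9] w 0.434 gf 35.8 clk 22.75
```

Emit:
{"name": "carry_out", "arguments": {"increments": [{"tx": 0, "ty": 0, "tz": -0.008, "twist": 0, "grip": -0.6}, {"tx": 0, "ty": 0, "tz": -0.025, "twist": 0, "grip": -0.6}, {"tx": 0, "ty": 0, "tz": -0.05, "twist": 0, "grip": -0.6}, {"tx": -0.005, "ty": 0.001, "tz": -0.08, "twist": 0, "grip": -0.6}, {"tx": -0.015, "ty": 0.004, "tz": -0.105, "twist": 0, "grip": -0.6}, {"tx": -0.03, "ty": 0.009, "tz": -0.12, "twist": 0, "grip": -0.6}, {"tx": -0.053, "ty": 0.017, "tz": -0.124, "twist": 0, "grip": -0.6}, {"tx": -0.082, "ty": 0.026, "tz": -0.124, "twist": 0, "grip": -0.6}, {"tx": -0.115, "ty": 0.037, "tz": -0.124, "twist": 0, "grip": -0.6}, {"tx": -0.15, "ty": 0.048, "tz": -0.124, "twist": 0, "grip": -0.6}, {"tx": -0.185, "ty": 0.06, "tz": -0.124, "twist": 0, "grip": -0.6}, {"tx": -0.22, "ty": 0.071, "tz": -0.124, "twist": 0, "grip": -0.6}, {"tx": -0.253, "ty": 0.082, "tz": -0.124, "twist": 0, "grip": -0.6}, {"tx": -0.285, "ty": 0.092, "tz": -0.124, "twist": 0, "grip": -0.6}, {"tx": -0.313, "ty": 0.101, "tz": -0.124, "twist": 0, "grip": -0.6}, {"tx": -0.335, "ty": 0.108, "tz": -0.124, "twist": 0, "grip": -0.6}, {"tx": -0.35, "ty": 0.113, "tz": -0.124, "twist": 0, "grip": -0.6}, {"tx": -0.358, "ty": 0.115, "tz": -0.124, "twist": 0, "grip": -0.6}, {"tx": -0.36, "ty": 0.116, "tz": -0.124, "twist": 0, "grip": -0.6}, {"tx": -0.36, "ty": 0.116, "tz": -0.124, "twist": 0, "grip": -0.6}]}}

```text
clock: 24.75
tool_pos: [0.594, -0.3408, 0.3176]
tool_rot: [-3.141, -0.001, 1.62]
force: [-0.6, 0.3, -0.9]
gripper_width: 0.433
grasp_force: 35.2
```

```bash
python3 - <<'E'
from workcell import env
from h import *
plan(env,.596,-.341,.1995,1.62)
im,ci=look(env,"bot2",.2)
s=env.read_state(); print(proj(ci,(.595,-.341,.009)),proj(ci,np.append(s["tool_pos"][:2],s["tool_pos"][2]-.1958+.084)))
np.savez("ci.npz",**ci)
cv2.imwrite("pics/bot2c.png",im[60:420,170:470])
E
```

```text
tx -0.000 ty 0.002 tz 0.118 twist -0.000 f [-0.6  0.3 -0.9] w 0.433 gf 35.2 clk 24.75
clk 24.75 tcp [ 0.594  -0.3408  0.3176] yaw [-3.1408e+00 -8.0000e-04  1.6196e+00]
 px [330. 397.] world [ 594.5 -337.9] sides [28.3 23.3] ang 14.4
 px [599. 282.] world [ 667.8 -294.3] sides [11.2 23. ] ang 89.4
 px [324. 232.] world [ 593.6 -283.6] sides [17.3 19. ] ang 89.4
 px [616. 156.] world [ 665.1 -261.1] sides [17.8 47.4] ang 0.5
[319.1718962  230.03603119] [313.80465907 426.10357515]
```

View pics/bot2c.png

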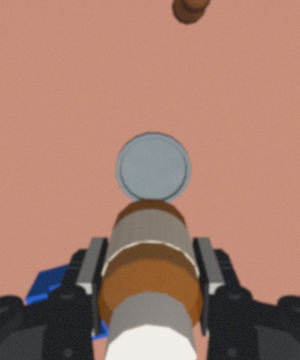

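The slim bay's rim is centred near crop (153,168). The held bottle is upright, with its body centred at column 151.

```bash
python3 - <<'E'
from workcell import env
from h import *
ci=dict(np.load("ci.npz"));zb=.3176-.1958
im=cv2.imread("pics/bot2.png"); 
A,B,T=[ray(ci,*p,.009)[:2] for p in((170+115.5,228),(170+191,228),(323,60+131.5))]; print("bay",(A+B)/2,np.hypot(*(A-B)),"far rim y-.031",T[1]-.031)
for a,b,r,z in((107,197,345,.084),(100,203,290,.055)):
    P,Q=[ray(ci,170+c,60+r,zb+z)[:2] for c in(a,b)]; print("bottle x",(P+Q)/2,np.hypot(*(P-Q)))
F=ray(ci,322,60+199,zb+0)[:2]; print("underside far edge y-.019",F-[0,.019])
E
```

```text
bay [ 0.59818806 -0.33913155] 0.060692594231125316 far rim y-.031 -0.3406280076566358
bottle x [ 0.59594851 -0.33301288] 0.025071668452621033
bottle x [ 0.59603515 -0.33555688] 0.036814665661974395
underside far edge y-.019 [ 0.59577932 -0.34107941]
```

Emit:
{"name": "carry_out", "arguments": {"increments": [{"tx": 0, "ty": 0.002, "tz": 0.015, "twist": 0, "grip": -0.6}, {"tx": 0, "ty": 0.002, "tz": 0.04, "twist": 0, "grip": -0.6}, {"tx": 0, "ty": 0.002, "tz": 0.065, "twist": 0, "grip": -0.6}, {"tx": 0, "ty": 0.002, "tz": 0.085, "twist": 0, "grip": -0.6}, {"tx": 0, "ty": 0.002, "tz": 0.098, "twist": 0, "grip": -0.6}, {"tx": 0, "ty": 0.002, "tz": 0.106, "twist": 0, "grip": -0.6}, {"tx": 0, "ty": 0.002, "tz": 0.111, "twist": 0, "grip": -0.6}, {"tx": 0, "ty": 0.002, "tz": 0.114, "twist": 0, "grip": -0.6}, {"tx": 0, "ty": 0.002, "tz": 0.116, "twist": 0, "grip": -0.6}, {"tx": 0, "ty": 0.002, "tz": 0.1175, "twist": 0, "grip": -0.6}, {"tx": 0, "ty": 0.002, "tz": 0.1175, "twist": 0, "grip": -0.6}, {"tx": 0, "ty": 0.002, "tz": 0.1175, "twist": 0, "grip": -0.6}]}}

```text
clock: 26.0
tool_pos: [0.5963, -0.3408, 0.2012]
tool_rot: [3.141, 0.0, 1.62]
force: [0.8, -0.5, -0.5]
gripper_width: 0.435
grasp_force: 35.1
```

Emit:
{"name": "carry_out", "arguments": {"increments": [{"tx": 0, "ty": 0, "tz": 0.001, "twist": 0, "grip": -0.6}, {"tx": 0, "ty": 0, "tz": 0.002, "twist": 0, "grip": -0.6}, {"tx": 0, "ty": 0, "tz": 0.0025, "twist": 0, "grip": -0.6}, {"tx": 0, "ty": 0, "tz": 0.0025, "twist": 0, "grip": -0.6}]}}

```text
clock: 26.4
tool_pos: [0.5963, -0.3408, 0.1989]
tool_rot: [3.141, 0.0, 1.62]
force: [-1.5, 0.7, 3.1]
gripper_width: 0.43
grasp_force: 35.5
```

Emit:
{"name": "carry_out", "arguments": {"increments": [{"tx": 0, "ty": 0, "tz": 0, "twist": 0, "grip": -0.1}, {"tx": 0, "ty": 0, "tz": 0, "twist": 0, "grip": 0.3}, {"tx": 0, "ty": 0, "tz": 0, "twist": 0, "grip": 0.6}, {"tx": 0, "ty": 0, "tz": 0, "twist": 0, "grip": 0.8}, {"tx": 0, "ty": 0, "tz": 0, "twist": 0, "grip": 0.8}, {"tx": 0, "ty": 0, "tz": -0.02, "twist": 0, "grip": 0.8}, {"tx": 0, "ty": 0, "tz": -0.05, "twist": 0, "grip": 0.8}, {"tx": 0, "ty": 0, "tz": -0.09, "twist": 0, "grip": 0.8}, {"tx": 0, "ty": 0, "tz": -0.13, "twist": 0, "grip": 0.8}, {"tx": 0, "ty": 0, "tz": -0.15, "twist": 0, "grip": 0.8}, {"tx": 0, "ty": 0, "tz": -0.15, "twist": 0, "grip": 0.8}]}}

```text
clock: 27.5
tool_pos: [0.5971, -0.3413, 0.3538]
tool_rot: [3.135, 0.006, 1.62]
force: [-0.7, -0.6, 0.3]
gripper_width: 0.899
grasp_force: 0.0
```

```bash
python3 - <<'E'
from workcell import env
from h import *
look(env,"bot3",.087)
plan(env,.431,-.185,.355,1.62)
E
```

```text
clk 27.5 tcp [ 0.5971 -0.3413  0.3538] yaw [3.1346 0.0056 1.6198]
 px [580. 261.] world [ 785.6 -345.5] sides [26.5 79. ] ang 89.7
 px [316. 242.] world [ 598.1 -339.3] sides [26.4 27. ] ang 2.7
 px [318. 209.] world [ 597.5 -317.3] sides [45.4 36.3] ang 1.5
 px [588. 209.] world [ 783.1 -306.7] sides [31.5 74.5] ang 89.5
 px [595. 153.] world [ 776.8 -269.7] sides [32.8 62.2] ang 89.8
 px [600.  89.] world [ 770.6 -230.6] sides [50.3 44.3] ang 1.1
 px [73.  9.] world [ 455.  -207.8] sides [36.2  9.8] ang 3.0
tx 0.164 ty -0.158 tz -0.004 twist -0.000 f [-0.6 -0.1 -0.8] w 0.899 gf 0.0 clk 27.55
```

Bottle cap is at (0.598, −0.339), which is on the bay centre and upright. Now the jar.

Emit:
{"name": "carry_out", "arguments": {"increments": [{"tx": 0.02, "ty": -0.02, "tz": 0, "twist": 0, "grip": 1}, {"tx": 0.05, "ty": -0.048, "tz": 0, "twist": 0, "grip": 1}, {"tx": 0.08, "ty": -0.077, "tz": 0, "twist": 0, "grip": 1}, {"tx": 0.11, "ty": -0.106, "tz": 0, "twist": 0, "grip": 1}, {"tx": 0.14, "ty": -0.135, "tz": 0, "twist": 0, "grip": 1}, {"tx": 0.158, "ty": -0.152, "tz": 0, "twist": 0, "grip": 1}, {"tx": 0.164, "ty": -0.158, "tz": 0, "twist": 0, "grip": 1}, {"tx": 0.164, "ty": -0.158, "tz": 0, "twist": 0, "grip": 1}, {"tx": 0.164, "ty": -0.158, "tz": 0, "twist": 0, "grip": 1}, {"tx": 0.164, "ty": -0.158, "tz": 0, "twist": 0, "grip": 1}]}}

```text
clock: 28.55
tool_pos: [0.431, -0.1853, 0.348]
tool_rot: [-3.141, -0.0, 1.619]
force: [0.2, -0.1, 0.8]
gripper_width: 1.0
grasp_force: 0.0
```

```bash
python3 - <<'E'
from workcell import env
from h import *
im,ci=look(env,"jar1",.074)
# cap top: ellipse-free check, project a 29 mm circle at z=.074 and score white edge
hsv=cv2.cvtColor(im,cv2.COLOR_BGR2HSV); m=((hsv[...,1]<60)&(hsv[...,2]>205)).astype(np.uint8)
for c in cv2.findContours(m,0,1)[0]:
    if cv2.contourArea(c)<1500: continue
    w=np.array([ray(ci,*p[0],.074)[:2] for p in c],np.float32); print(cv2.minEnclosingCircle(w), cv2.minAreaRect(w))
print(im[int(proj(ci,(.43,-.169,.074))[1])-60:int(proj(ci,(.43,-.169,.074))[1])+60:6,int(proj(ci,(.43,-.169,.074))[0]),1])
plan(env,.431,-.169,.1927,1.62)
E
```

```text
clk 28.55 tcp [ 0.431  -0.1853  0.348 ] yaw [-3.1413e+00 -1.0000e-04  1.6193e+00]
 px [321. 215.] world [ 432.4 -166.9] sides [65.4 58.3] ang 89.9
 px [543. 110.] world [570.6 -93.6] sides [59.5 59.7] ang 82.5
((0.4330138564109802, -0.1683150678873062), 0.03141796216368675) ((0.43270713090896606, -0.16856864094734192), (0.05750065669417381, 0.06206389144062996), 2.829465866088867)
[134 120 149 189 235 237 236 235 236 236 235 235 235 235 233 233 233 149
 135 134]
tx 0.016 ty 0.001 tz 0.155 twist -0.001 f [-0.1 -0.5  0.3] w 0.999 gf 0.0 clk 28.6
```

Emit:
{"name": "carry_out", "arguments": {"newtons": 50, "increments": [{"tx": 0.008, "ty": 0.001, "tz": 0.015, "twist": 0, "grip": 1}, {"tx": 0.0155, "ty": 0.002, "tz": 0.04, "twist": 0, "grip": 1}, {"tx": 0.0155, "ty": 0.002, "tz": 0.07, "twist": 0, "grip": 1}, {"tx": 0.0155, "ty": 0.002, "tz": 0.1, "twist": 0, "grip": 1}, {"tx": 0.0155, "ty": 0.002, "tz": 0.13, "twist": 0, "grip": 1}, {"tx": 0.0155, "ty": 0.002, "tz": 0.15, "twist": 0, "grip": 1}, {"tx": 0.0155, "ty": 0.002, "tz": 0.157, "twist": 0, "grip": 1}, {"tx": 0.0155, "ty": 0.002, "tz": 0.157, "twist": 0, "grip": 1}, {"tx": 0.0155, "ty": 0.002, "tz": 0.157, "twist": 0, "grip": 0.6}, {"tx": 0.0155, "ty": 0.002, "tz": 0.157, "twist": 0, "grip": 0.4}, {"tx": 0.0155, "ty": 0.002, "tz": 0.157, "twist": 0, "grip": 0}, {"tx": 0.0155, "ty": 0.002, "tz": 0.157, "twist": 0, "grip": 0}, {"tx": 0.0155, "ty": 0.002, "tz": 0.157, "twist": 0, "grip": 0}, {"tx": 0.0155, "ty": 0.002, "tz": 0.157, "twist": 0, "grip": 0}]}}

```text
clock: 30.0
tool_pos: [0.4325, -0.1696, 0.193]
tool_rot: [3.139, 0.002, 1.62]
force: [0.3, 0.2, 5.7]
gripper_width: 0.734
grasp_force: 55.5
```

```bash
python3 - <<'E'
from workcell import env
from h import *
plan(env,.6115,-.0905,.26,1.62)
E
```

```text
tx 0.070 ty 0.183 tz -0.067 twist -0.000 f [0.3 0.2 5.7] w 0.734 gf 55.5 clk 30.0
```

Emit:
{"name": "carry_out", "arguments": {"increments": [{"tx": 0, "ty": 0, "tz": -0.008, "twist": 0, "grip": 0}, {"tx": 0, "ty": 0, "tz": -0.025, "twist": 0, "grip": 0}, {"tx": 0, "ty": 0, "tz": -0.045, "twist": 0, "grip": 0}, {"tx": 0.004, "ty": 0.01, "tz": -0.06, "twist": 0, "grip": 0}, {"tx": 0.01, "ty": 0.027, "tz": -0.067, "twist": 0, "grip": 0}, {"tx": 0.02, "ty": 0.052, "tz": -0.067, "twist": 0, "grip": 0}, {"tx": 0.032, "ty": 0.083, "tz": -0.067, "twist": 0, "grip": 0}, {"tx": 0.044, "ty": 0.115, "tz": -0.067, "twist": 0, "grip": 0}, {"tx": 0.055, "ty": 0.144, "tz": -0.067, "twist": 0, "grip": 0}, {"tx": 0.064, "ty": 0.167, "tz": -0.067, "twist": 0, "grip": 0}, {"tx": 0.069, "ty": 0.18, "tz": -0.067, "twist": 0, "grip": 0}, {"tx": 0.07, "ty": 0.183, "tz": -0.06, "twist": 0, "grip": 0}, {"tx": 0.07, "ty": 0.183, "tz": -0.045, "twist": 0, "grip": 0}, {"tx": 0.07, "ty": 0.183, "tz": -0.032, "twist": 0, "grip": 0}, {"tx": 0.07, "ty": 0.183, "tz": -0.022, "twist": 0, "grip": 0}, {"tx": 0.07, "ty": 0.183, "tz": -0.016, "twist": 0, "grip": 0}, {"tx": 0.07, "ty": 0.183, "tz": -0.012, "twist": 0, "grip": 0}, {"tx": 0.07, "ty": 0.183, "tz": -0.009, "twist": 0, "grip": 0}, {"tx": 0.07, "ty": 0.183, "tz": -0.009, "twist": 0, "grip": 0}]}}

```text
clock: 31.9
tool_pos: [0.6109, -0.0903, 0.2001]
tool_rot: [-3.142, -0.0, 1.62]
force: [0.3, 0.9, -1.8]
gripper_width: 0.732
grasp_force: 55.2
```

Underside is now about 7 mm up; I'll lower the last 4–5 mm gently.

Emit:
{"name": "carry_out", "arguments": {"increments": [{"tx": 0, "ty": 0, "tz": 0.002, "twist": 0, "grip": 0}, {"tx": 0, "ty": 0, "tz": 0.0035, "twist": 0, "grip": 0}, {"tx": 0, "ty": 0, "tz": 0.0045, "twist": 0, "grip": 0}, {"tx": 0, "ty": 0, "tz": 0.005, "twist": 0, "grip": 0}, {"tx": 0, "ty": 0, "tz": 0.005, "twist": 0, "grip": 0}]}}

```text
clock: 32.4
tool_pos: [0.6112, -0.0902, 0.1961]
tool_rot: [3.141, 0.0, 1.62]
force: [-2.7, 0.5, 5.7]
gripper_width: 0.732
grasp_force: 55.7
```

Emit:
{"name": "carry_out", "arguments": {"increments": [{"tx": 0, "ty": 0, "tz": 0, "twist": 0, "grip": 0.6}, {"tx": 0, "ty": 0, "tz": 0, "twist": 0, "grip": 1}, {"tx": 0, "ty": 0, "tz": 0, "twist": 0, "grip": 1}, {"tx": 0, "ty": 0, "tz": 0, "twist": 0, "grip": 1}, {"tx": 0, "ty": 0, "tz": 0, "twist": 0, "grip": 1}, {"tx": 0, "ty": 0, "tz": -0.02, "twist": 0, "grip": 1}, {"tx": 0, "ty": 0, "tz": -0.05, "twist": 0, "grip": 1}, {"tx": 0, "ty": 0, "tz": -0.09, "twist": 0, "grip": 1}, {"tx": 0, "ty": 0, "tz": -0.13, "twist": 0, "grip": 1}, {"tx": 0, "ty": -0.03, "tz": -0.15, "twist": 0, "grip": 1}, {"tx": 0, "ty": -0.08, "tz": -0.15, "twist": 0, "grip": 1}, {"tx": 0, "ty": -0.13, "tz": -0.15, "twist": 0, "grip": 1}, {"tx": 0, "ty": -0.17, "tz": -0.15, "twist": 0, "grip": 1}, {"tx": 0, "ty": -0.18, "tz": -0.15, "twist": 0, "grip": 1}, {"tx": 0, "ty": -0.18, "tz": -0.15, "twist": 0, "grip": 1}, {"tx": 0, "ty": -0.18, "tz": -0.15, "twist": 0, "grip": 1}]}}

```text
clock: 34.0
tool_pos: [0.4319, -0.0991, 0.3459]
tool_rot: [3.14, 0.0, 1.62]
force: [0.1, 0.0, -0.2]
gripper_width: 0.998
grasp_force: 0.0
```

```bash
python3 - <<'E'
from workcell import env
import cv2
im=env.get_image("top")[:,:,::-1]
cv2.imwrite("pics/end.png",cv2.resize(im[140:260,120:500],None,fx=2.1,fy=2.1,interpolation=cv2.INTER_CUBIC))
s=env.read_state(); print(s["clock"],s["force"])
E
```

```text
34.05 [ 0.37041726  0.26567488 -0.56703124]
```

View pics/end.png

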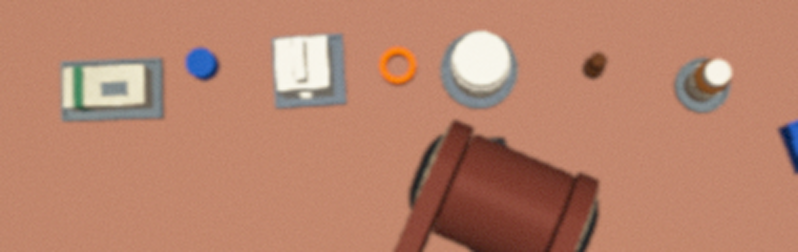

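All five things are in their bays: carton (104,88), caddy (302,65), jar (480,62), bottle (703,85). I'll do one numeric parallax check before handing in.

```bash
python3 - <<'E'
from workcell import env
from h import *
ct=env.camera_info("top")
for n,p,z,b in(("carton",((64,67),(143,64),(146,106),(65,110)),.039,(.5847,.3236)),("upper",((276,38),(326,36),(329,89),(279,92)),.067,(.609,.1015)),("jar",((480,31),(510,61),(480,91),(450,61)),.077,(.6102,-.091)),("cap",((717,72),),.087,(.595,-.3413))):
    P=np.mean([ray(ct,120+a/2.1,140+c/2.1,z)[:2] for a,c in p],0); print(n,P.round(4),b)
E
```

```text
carton [0.5817 0.3214] (0.5847, 0.3236)
upper [0.6037 0.0993] (0.609, 0.1015)
jar [ 0.6062 -0.0913] (0.6102, -0.091)
cap [ 0.5944 -0.3401] (0.595, -0.3413)
```

```bash
python3 -c "
from workcell import env
print(env.close_job())"
```

```text
the job is handed in; nothing more can be done
None
```

Job handed in at about 34 s: jar, bottle, carton and lower tier each stand in their matching bay within about 5 mm of centre by my measurements, the upper tier is seated on the lower tier, and the hand-in returned no verdict.

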